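# Put the loose microscope optics back in their trays

## Robot

A 7-joint arm with a two-finger parallel gripper is mounted at the origin on the work surface. World frame = base frame: x ahead of the robot, y to its left, z up, the work surface at z = 0. Lengths are in m, angles in rad, forces in N, time in s.
With the tool pointing down it reaches from about 0.425 to 0.8 m from the base axis. Payload 8.3 kg.
Tool frame: the origin (TCP) lies midway between the tips of the shut fingers; the grasp point (between the pads) lies 19 mm behind it; z points along the fingers, y is the line along which they close (so a half turn about z gives the same grasp; the last joint's range is limited). The gripper opens to 85 mm and grips with 20 to 120 N. Pads are 22 mm wide; open, the fingers measure 114 mm over their backs; the gripper's body (76 mm by 85 mm) begins 54 mm behind the grasp point. The pads swing forward as they close: fully open they stand 13 mm farther back than shut.
Start: joints at [1.224, 0.383, 0.016, 1.37, -0.006, 1.388, -0.046], TCP at [0.175, -0.6, 0.231] pointing down, gripper open.
Joint ranges: [-2.95, 2.95], [-0.25, 2.06], [-1.52, 1.56], [0.18, 2.33], [-1.44, 4.58], [0.02, 2.06], [-3.01, 3.01]. Speed limits (rad/s): [2.39, 2.39, 3.01, 3.01, 3.14, 3.14, 3.14].

## Interface

Orientations are given as a unit quaternion [w, x, y, z].
In Python, from bench import bot gives the robot as it stands. The module is installed in compiled form; this text tells all that it offers. Calls block until the motion is done:
- bot.move_ptp(position, orientation): joint-space move of the TCP to a pose.
- bot.move_linear(position, orientation=None, rate=0.15): straight line of the TCP; orientation=None keeps the orientation; rate is the mean speed in m/s.
- bot.move_j(angles): joint-space move.
- bot.gripper_to(opening, newtons=None): finger opening in m; newtons is the grip in N (None keeps the last); returns when the fingers have stopped.
- bot.wait(seconds).
- bot.inverse_kinematics(position, orientation): joint angles nearest the present ones, or None.
- bot.observe(): the state.
- bot.read_camera(name): name is "side" or "top"; returns a dict with "image" (400x640x3 uint8, blue, green, red), "intrinsics" (3x3 intrinsics, pixels), "extrinsics" (4x4, takes a point from camera to world coordinates). Camera axes: x right, y up, looking along -z (the intrinsics and any distortion apply to the point x, -y, -z); pixel columns grow to the right and rows downward; lengths in m; the calibration is good to about 2 mm. A picture is of the moment at which its call begins. There is no depth.
A pose or a line that the arm cannot do raises bot.Unreachable and nothing moves.
- bot.hand_in(): hands the job in; it is judged then, once.
Trained networks look in a picture, given as the dict that the camera call returned (one of the last four; its "shot" number tells which), for a name from the list of things; names that differ only in an ending like _2 or _b are one class to them, and where a whole thing is asked for, a point or a joint stands for the part that bears it (a point fixed in the world has none). Each returns a list of dicts, best first, with "confidence" (0 to 1); they miss things now and then, are a little off and sometimes report something else, mostly with a low value. They report only what shows in the picture. A call takes as long as a camera call.
- bot.trace(query, picture): "pixels" (400x640 bool, what is visible of it) and "extent" ([left, top, width, height] in pixels, round what is visible of it).
- bot.spot_point(query, picture): "uv" ([column, row] in pixels: a listed point, or the origin of a listed thing).
The state is a dict: "clock": time; "joint_positions": joint angles; "joint_velocities": joint speeds; "effort": joint torques, N m; "tool_pos": TCP position; "tcp_rot": TCP orientation; "wrist_force": force on the tool from outside, world axes, zero at the start; "torque": the same for the moment, N m; "grip_width": finger opening in m; "grasp_force": force on a finger pad.
Only numpy, scipy, OpenCV 4.12 (cv2) and the standard library are available. Lean on these libraries where they do the work, as an engineer would, in place of code of your own. Each camera call takes 0.05 s, during which the arm holds its last target. There are 200 camera calls.

## Task

Put the five loose microscope optics on the bench away where each kind is kept: the two objectives in the objective rack, the two eyepieces in the eyepiece tray and the filter cube in the filter cube case. Stand each one upright in a free bay of its own, setting it down on the floor of the bay rather than letting it drop, and leave the objective and the cube that are already stored where they are.

Things in the scene. Friction and masses are not known exactly. Their poses are not given: they have to be found in the camera images.
- objective_long: High-power microscope objective, the tallest piece: bright metal, 60 mm tall in all. Brass thread 25 mm across at the foot (6 mm high), then a straight barrel 31 mm across up to 42 mm, tapering to a nose 14 mm across with a small lens. About 0.22 kg; stands on the bench on its mounting end, lens up; round about its upright z axis; origin: centre of its underside.
- objective_short: Low-power objective: bright metal, 43 mm tall, brass thread 25 mm across at the foot (6 mm high), straight barrel 29 mm across up to 38 mm, then a short taper to a broad nose 22 mm across. About 0.13 kg; stands on the bench on its mounting end, lens up; round about its upright z axis; origin: centre of its underside.
- eyepiece_plain: Plain eyepiece: 44 mm tall: bare aluminium tube 30 mm across (0 to 18 mm), black head 36 mm across (18 to 38 mm), rubber eyecup 32 mm across on top; round glass on top. About 0.10 kg; stands on the bench on its mounting end, lens up; round about its upright z axis; origin: centre of its underside.
- eyepiece_focusing: Focusing eyepiece: black, 56 mm tall, with a broad knurled ring 43 mm across from 20 to 44 mm height (45 over the knurls, looks only), 38 mm head above, 34 mm rubber eyecup on top, bare aluminium tube 30 mm across at the foot (0 to 18 mm); round glass on top. About 0.14 kg; stands on the bench on its mounting end, lens up; round about its upright z axis; origin: centre of its underside.
- filter_cube: The loose fluorescence filter cube: black block, 38 mm (its x) by 34 mm (its y) by 40 mm tall, with a round amber window in its top and a round green one in its -x side. About 0.10 kg; stands upright on the bench, turned up to 0.6 rad; origin: centre of its underside.
- objective_rack: Objective rack: fixed black plate 72 (x) by 196 mm (y), 12 mm high, with three round wells in a row along its y at y = -62, 0, +62 mm. Wells 50 mm across, 8 mm deep, their grey felt floor 4 mm above the bench. The +62 mm well already holds an objective, the other two are free. Origin: centre of its underside, on the bench.
- eyepiece_tray: Eyepiece tray: fixed, white, 68 (x) by 130 mm (y), rims and divider 12 mm high and 6 mm thick. Two square bays, 56 by 56 mm, at y = -31 and +31 mm, both free; grey floor 4 mm above the bench. Origin: centre of its underside, on the bench.
- cube_case: Filter cube case: fixed, grey, bay part 64 (x) by 184 mm (y), walls 12 mm high, 4 mm thick; three square bays 56 by 56 mm in a row along its y at y = -60, 0, +60 mm, floor 4 mm above the bench. The +60 mm bay already holds a cube, the other two are free. Its lid lies folded back flat on its +x side (x 39 to 101 mm, 10 mm high) and stays empty. Origin: underside, centre of the bay part.
- stored_objective: The objective that already stands in the rack's well at y = +62 mm: bright metal, 52 mm tall, barrel 30 mm across. Leave it alone. Origin: centre of its underside.
- stored_cube: The filter cube that already stands in the case's bay at y = +60 mm: same as the loose cube, 38 by 34 by 40 mm. Leave it alone. Origin: centre of its underside.

How it is judged:
At the end, for the whole second after the job is handed in: Loose objectives in the rack's two free wells, eyepieces in the tray's two bays, one to each; loose cube in a free bay of the case; stored objective and cube in place. All on the bay floor (4 mm), within 16 mm of its centre along each side, upright within 0.12 rad, at rest ((((x of objective_long in the frame of objective_rack between -0.016 and 0.016 m and y of objective_long in the frame of objective_rack between -0.078 and -0.046 m) and (x of objective_short in the frame of objective_rack between -0.016 and 0.016 m and y of objective_short in the frame of objective_rack between -0.016 and 0.016 m)) or ((x of objective_long in the frame of objective_rack between -0.016 and 0.016 m and y of objective_long in the frame of objective_rack between -0.016 and 0.016 m) and (x of objective_short in the frame of objective_rack between -0.016 and 0.016 m and y of objective_short in the frame of objective_rack between -0.078 and -0.046 m))) and (((x of eyepiece_plain in the frame of eyepiece_tray between -0.016 and 0.016 m and y of eyepiece_plain in the frame of eyepiece_tray between -0.047 and -0.015 m) and (x of eyepiece_focusing in the frame of eyepiece_tray between -0.016 and 0.016 m and y of eyepiece_focusing in the frame of eyepiece_tray between 0.015 and 0.047 m)) or ((x of eyepiece_plain in the frame of eyepiece_tray between -0.016 and 0.016 m and y of eyepiece_plain in the frame of eyepiece_tray between 0.015 and 0.047 m) and (x of eyepiece_focusing in the frame of eyepiece_tray between -0.016 and 0.016 m and y of eyepiece_focusing in the frame of eyepiece_tray between -0.047 and -0.015 m))) and ((x of filter_cube in the frame of cube_case between -0.016 and 0.016 m and y of filter_cube in the frame of cube_case between -0.076 and -0.044 m) or (x of filter_cube in the frame of cube_case between -0.016 and 0.016 m and y of filter_cube in the frame of cube_case between -0.016 and 0.016 m)) and z of objective_long in the frame of objective_rack between 0 and 0.008 m and angle between each of objective_long, objective_short, eyepiece_plain, eyepiece_focusing, filter_cube, stored_objective, stored_cube's own z axis and vertical below 0.12 rad and linear speed of each of objective_long, objective_short, eyepiece_plain, eyepiece_focusing, filter_cube, stored_objective, stored_cube below 0.02 m/s and angular speed of each of objective_long, objective_short, eyepiece_plain, eyepiece_focusing, filter_cube, stored_objective, stored_cube below 0.2 rad/s and z of objective_short in the frame of objective_rack between 0 and 0.008 m and z of eyepiece_plain in the frame of eyepiece_tray between 0 and 0.008 m and z of eyepiece_focusing in the frame of eyepiece_tray between 0 and 0.008 m and z of filter_cube in the frame of cube_case between 0 and 0.008 m and z of stored_objective in the frame of objective_rack between 0 and 0.008 m and z of stored_cube in the frame of cube_case between 0 and 0.008 m); the robot touches nothing.
It fails at once if a loose optic is dropped: in the air, touched by nothing, with its underside more than 20 mm above the bench (16 mm above a bay floor) ((height (world z) of objective_long above 0.02 m and contact force between objective_long and anything else below 0.01 N) or (height (world z) of objective_short above 0.02 m and contact force between objective_short and anything else below 0.01 N) or (height (world z) of eyepiece_plain above 0.02 m and contact force between eyepiece_plain and anything else below 0.01 N) or (height (world z) of eyepiece_focusing above 0.02 m and contact force between eyepiece_focusing and anything else below 0.01 N) or (height (world z) of filter_cube above 0.02 m and contact force between filter_cube and anything else below 0.01 N)).
It fails at once if the stored objective or the stored cube is shifted by more than 15 mm or tipped over (distance of any of stored_objective, stored_cube from where it was at the start of the episode above 0.015 m or angle between any of stored_objective, stored_cube's own z axis and vertical above 0.3 rad).
It also fails if it takes over 112 s, if anything falls off the work surface, if the arm or the gripper's body presses on something with over 40 N, if the wrist force passes 120 N, or if a joint passes its speed limit or range.

## Working session

There is one attempt and no reset: what is moved stays moved. The work goes in short steps, each a Python script; the robot and the scene stay as the last script left them, time stands still between calls to the robot, and variables do not carry over. Pictures are saved under pics/ and viewed, at most 14 in all, crops included, and the job is handed in when it is done.

```bash
mkdir -p pics; python3 - <<'E'
from bench import bot
import cv2, numpy as np
for n in ("top","side"):
    p=bot.read_camera(n); cv2.imwrite(f"pics/{n}0.png",p["image"])
    print(n,p["intrinsics"],np.round(p["extrinsics"],3), [k for k in p])
    for q in "objective_long objective_short eyepiece_plain eyepiece_focusing filter_cube objective_rack eyepiece_tray cube_case stored_objective stored_cube".split():
        print(q,[(np.round(d["uv"]).tolist(),round(d["confidence"],2)) for d in bot.spot_point(q,p)][:3],[(np.round(d["extent"]).tolist(),round(d["confidence"],2)) for d in bot.trace(q,p)][:3])
print(bot.observe())
E
```

```text
top [[503.00594967   0.         323.26798483]
 [  0.         503.00594967 198.45048128]
 [  0.           0.           1.        ]] [[-0.004  0.982 -0.187  0.294]
 [-0.999  0.002  0.034  0.048]
 [ 0.034  0.187  0.982  1.085]
 [ 0.     0.     0.     1.   ]] ['image', 'intrinsics', 'extrinsics', 'shot']
objective_long [([183.0, 264.0], 0.47)] [([173.0, 257.0, 18.0, 9.0], 0.7)]
objective_short [([257.0, 242.0], 0.54)] [([245.0, 233.0, 16.0, 14.0], 0.52)]
eyepiece_plain [([338.0, 207.0], 0.49)] [([331.0, 198.0, 14.0, 19.0], 0.75), ([146.0, 164.0, 23.0, 18.0], 0.56)]
eyepiece_focusing [([465.0, 258.0], 0.7), ([335.0, 209.0], 0.38)] [([460.0, 250.0, 24.0, 22.0], 0.69)]
filter_cube [([399.0, 231.0], 0.84)] [([394.0, 221.0, 23.0, 23.0], 0.65)]
objective_rack [([191.0, 170.0], 0.69)] [([140.0, 148.0, 98.0, 42.0], 0.89)]
eyepiece_tray [([323.0, 151.0], 0.86)] [([295.0, 134.0, 62.0, 32.0], 0.79)]
cube_case [([460.0, 164.0], 0.78)] [([420.0, 113.0, 90.0, 72.0], 0.75)]
stored_objective [([158.0, 173.0], 0.75), ([255.0, 241.0], 0.42)] [([148.0, 163.0, 19.0, 17.0], 0.56)]
stored_cube [([435.0, 156.0
[... 1223 characters left out ...]
ray([ 1.22410115,  0.38336374,  0.01639983,  1.37010814, -0.00632025,
        1.38818536, -0.04650956]), 'joint_velocities': array([ 0.00066315,  0.00016362, -0.00017918,  0.00042502,  0.00042089,
       -0.00014633, -0.00125823]), 'effort': array([-2.69443262e-06, -6.27326989e+01,  8.42996612e-01, -3.72069132e+01,
        1.66020286e-02,  2.93611978e-03, -3.13744601e-05]), 'tool_pos': array([ 0.17504831, -0.59996969,  0.23129827]), 'tcp_rot': array([-1.47070386e-05,  9.89947083e-01,  1.41438223e-01,  3.85026268e-05]), 'wrist_force': array([ 0.69230554, -0.30026413, -0.61122351]), 'torque': array([ 0.00158424,  0.02407691, -0.04557134]), 'grasp_force': 0.0, 'grip_width': 0.08546609914409345}
```

View pics/top0.png

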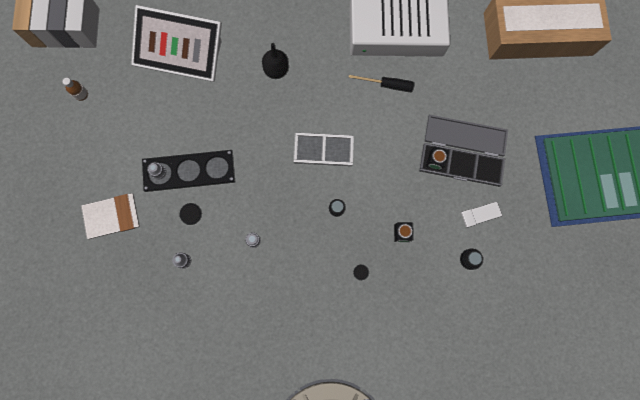

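View pics/side0.png

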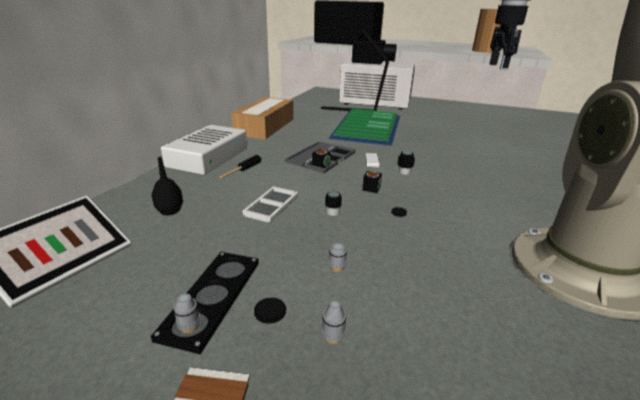

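```bash
cat > vis.py <<'E'
import numpy as np, cv2
from scipy.optimize import minimize
def cyl(*secs):  # (radius,z) rings
    t=np.linspace(0,2*np.pi,24,endpoint=False)
    return np.vstack([np.c_[r*np.cos(t),r*np.sin(t),0*t+z] for r,z in np.array(secs)/1000])
def box(x0,x1,y0,y1,z1):
    return np.array([[x,y,z] for x in(x0,x1) for y in(y0,y1) for z in(0,z1)])/1000
M={"objective_long":cyl((12.5,0),(15.5,6),(15.5,42),(7,60)),"objective_short":cyl((12.5,0),(14.5,6),(14.5,38),(11,43)),
"eyepiece_plain":cyl((15,0),(18,18),(18,38),(16,44)),"eyepiece_focusing":cyl((15,0),(15,18),(22,20),(22,44),(17,56)),
"filter_cube":box(-19,19,-17,17,40),"objective_rack":box(-36,36,-98,98,12),"eyepiece_tray":box(-34,34,-65,65,12),
"cube_case":box(-32,101,-92,92,10)}
M["stored_objective"]=cyl((12.5,0),(15,6),(15,38),(8,52)); M["stored_cube"]=M["filter_cube"]
def proj(P,cam):
    E=cam["extrinsics"]; c=(P-E[:3,3])@E[:3,:3]; c=c*[1,-1,-1]
    u=c@cam["intrinsics"].T; return u[:,:2]/u[:,2:]
def place(n,p,z=0):
    c,s=np.cos(p[2]),np.sin(p[2]); return M[n]@np.array([[c,s,0],[-s,c,0],[0,0,1]])+[p[0],p[1],z]
def ground(uv,cam,z):
    E=cam["extrinsics"];K=cam["intrinsics"]; d=np.linalg.solve(K,[*uv,1])*[1,-1,-1]; d=E[:3,:3]@d
    return (E[:3,3]+d*(z-E[2,3])/d[2])[:2]
def hull(n,p,cam,z=0): return cv2.convexHull(proj(place(n,p,z),cam).astype(np.float32))
def iou(n,p,cam,mask,S=6):
    h=hull(n,p,cam,0); x0,y0=np.maximum(np.floor(np.argwhere(mask).min(0)[::-1])-15,0); x1,y1=np.argwhere(mask).max(0)[::-1]+15
    m=np.kron(mask[y0:y1,x0:x1].astype(np.uint8),np.ones((S,S),np.uint8)); r=np.zeros_like(m)
    cv2.fillPoly(r,[np.int32(np.round((h-[x0-.5,y0-.5])*S))],1)
    return (m&r).sum()/max(1,(m|r).sum())
def fit(n,p0,views):  # views: [(cam,mask)]
    yaw=M[n].shape[0]==8
    f=lambda q:-sum(iou(n,(q[0],q[1],q[2]/10 if yaw else 0),c,m) for c,m in views)
    best=min((minimize(f,[p0[0],p0[1],a],method="Nelder-Mead",options=dict(initial_simplex=np.array([p0[0],p0[1],a])+np.array([[0,0,0],[.012,0,0],[0,.012,0],[0,0,1.]]),xatol=2e-4,fatol=1e-4)) for a in ((p0[2]*10,) if len(p0)>2 else ((-4,0,4) if yaw else (0,)))),key=lambda r:r.fun)
    q=best.x; return np.array([q[0],q[1],q[2]/10 if yaw else 0]),-best.fun
E
python3 - <<'E'
from bench import bot
import json
from vis import *
t,s=bot.read_camera("top"),bot.read_camera("side")
it,is_=t["image"].copy(),s["image"].copy(); out={}
for n in M:
    a,b=bot.trace(n,t),bot.trace(n,s); m=a[0]["pixels"]; c=np.argwhere(m).mean(0)[::-1]
    p0=ground(c,t,.02)
    if n=="cube_case":p0=p0-[.035,0]
    v=[(t,m)]
    rs=[fit(n,p0,[(t,m)])]
    if b: 
        try: rs.append(fit(n,p0,[(s,b[0]["pixels"])])); rs.append(fit(n,p0,[(t,m),(s,b[0]["pixels"])]))
        except Exception as e: print(e)
    print(n,[(np.round(r[0],4).tolist(),round(r[1],2)) for r in rs],"sp",np.round(ground(bot.spot_point(n,t)[0]["uv"],t,0),3) if bot.spot_point(n,t) else "")
    p=rs[0][0]; out[n]=p.tolist()
    for im,c in((it,t),(is_,s)): cv2.polylines(im,[np.int32(hull(n,p,c)*16)],True,(0,255,255),1,cv2.LINE_8,4)
json.dump(out,open("poses.json","w"))
big=cv2.resize(it[100:290,130:530],None,fx=2,fy=2,interpolation=cv2.INTER_CUBIC); cv2.imwrite("pics/ov_top.png",big)
cv2.imwrite("pics/ov_side.png",cv2.resize(is_[130:370,140:440],None,fx=2,fy=2,interpolation=cv2.INTER_CUBIC))
E
```

```text
objective_long [([0.3649, 0.3058, 0.0], np.float64(0.94)), ([0.364, 0.3079, 0.0], np.float64(0.95)), ([0.3647, 0.3063, 0.0], np.float64(1.85))] sp [0.362 0.31 ]
objective_short [([0.5566, 0.3281, 0.0], np.float64(0.08)), ([0.5582, 0.2968, 0.0], np.float64(0.0)), ([0.5566, 0.3281, 0.0], np.float64(0.08))] sp [0.563 0.309]
eyepiece_plain [([0.4763, -0.017, 0.0], np.float64(0.9)), ([0.4761, -0.0181, 0.0], np.float64(0.86)), ([0.4763, -0.0172, 0.0], np.float64(1.75))] sp [ 0.484 -0.015]
eyepiece_focusing [([0.3663, -0.2987, 0.0], np.float64(0.95)), ([0.3669, -0.3033, 0.0], np.float64(0.0)), ([0.3663, -0.2987, 0.0], np.float64(0.95))] sp [ 0.369 -0.298]
filter_cube [([0.4252, -0.1591, -0.0012], np.float64(0.94)), ([0.424, -0.1631, -0.0203], np.float64(0.93)), ([0.4246, -0.1594, -0.0181], np.float64(1.82))] sp [ 0.427 -0.163]
objective_rack [([0.5613, 0.3055, 0.1152], np.float64(0.9)), ([0.5616, 0.3072, 0.1111], np.float64(0.84)), ([0.5616, 0.3066, 0.1129], np.float64(1.74))] sp [0.563 0.309]
eyepiece_tray [([0.6119, 0.0096, -0.049], np.float64(0.97)), ([0.6121, 0.0088, -0.0269], np.float64(0.96)), ([0.6121, 0.0093, -0.0396], np.float64(1.93))] sp [0.607 0.008]
cube_case [([0.578, -0.3002, -0.1857], np.float64(0.88)), ([0.5785, -0.3039, -0.1795], np.float64(0.72)), ([0.5782, -0.3014, -0.1868], np.float64(1.59))] sp 
stored_objective [([0.5571, 0.3692, 0.0], np.float64(0.94)), ([0.5597, 0.3644, 0.0], np.float64(0.95)), ([0.557, 0.3684, 0.0], np.float64(1.76))] sp [0.558 0.372]
stored_cube [([0.5881, -0.2407, -0.3894], np.float64(0.88)), ([0.5904, -0.2519, -0.2813], np.float64(0.91)), ([0.5877, -0.2419, -0.322], np.float64(1.71))] sp [ 0.592 -0.241]
```

View pics/ov_top.png

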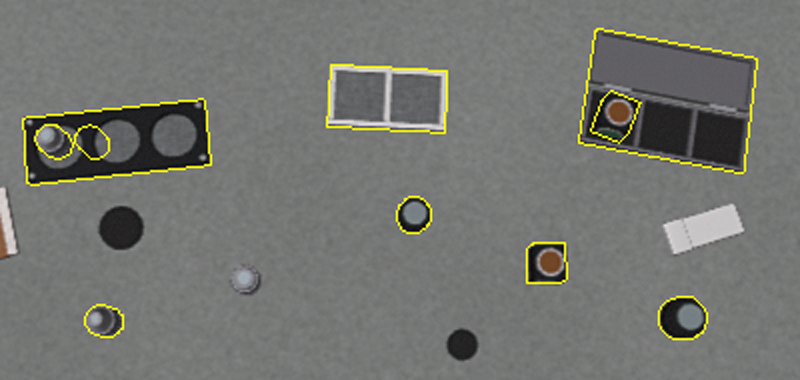

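View pics/ov_side.png

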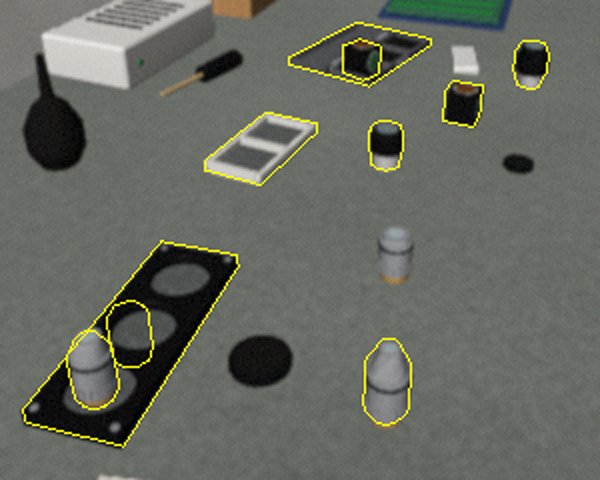

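```bash
cat > act.py <<'E'
from bench import bot
import numpy as np
RACK=(.5615,.3062,.113); TRAY=(.612,.0093,-.043); CASE=(.5782,-.3012,-.186)
def bay(c,y): return np.array([c[0]-y*np.sin(c[2]),c[1]+y*np.cos(c[2])])
def q(a): return [0,np.cos(a/2),np.sin(a/2),0]
def run(pick,pyaw,place,syaw,g,w,force=40,H=.15):
    """pick/place xy, closing-axis yaws, g = grasp height above object's foot, w = object width"""
    z=g-.019; best=None
    for s in (np.pi/2,-np.pi/2):
        js=[bot.inverse_kinematics([*p,h],q(y+s)) for p,y in((pick,pyaw),(place,syaw)) for h in (z,H)]
        if all(j is not None for j in js):
            m=max(abs(j[6]) for j in js)
            if best is None or m<best[0]: best=(m,s)
    print("j7",best); s=best[1]; a,b=q(pyaw+s),q(syaw+s)
    bot.gripper_to(.085,force)
    bot.move_ptp([*pick,H],a); bot.move_linear([*pick,z],rate=.15)
    bot.gripper_to(w-.01,force); o=bot.observe(); print("grip",o["grip_width"],o["grasp_force"],o["clock"])
    if o["grip_width"]<w-.006: print("MISSED"); return False
    bot.move_linear([*pick,H],rate=.15)
    bot.move_linear([*place,H],b,rate=.2); o=bot.observe(); print("held",o["grip_width"],o["grasp_force"])
    bot.move_linear([*place,z+.03],rate=.15); bot.move_linear([*place,z+.005],rate=.04)
    print("wf",bot.observe()["wrist_force"])
    bot.gripper_to(w+.022); bot.move_linear([*place,H],rate=.15)
    print("done",bot.observe()["clock"]); return True
E
python3 - <<'E'
from act import *
run((.3648,.3063),.113,bay(RACK,-.062),.113,.032,.031)
E
```

```text
j7 (np.float64(1.131228252586488), 1.5707963267948966)
grip 0.02978322757197154 39.158093333244324 9.2333
held 0.029736215929248504 39.70733463764191
wf [-0.09006499 -0.33177995 -2.15830221]
done 14.5417
```

```bash
python3 - <<'E'
from act import *
ok=run((.4763,-.0173),TRAY[2],bay(TRAY,.031),TRAY[2],.030,.036)
ok=ok and run((.3664,-.299),TRAY[2],bay(TRAY,-.031),TRAY[2],.034,.043)
ok=ok and run((.4246,-.1598),-.015,bay(CASE,-.060),CASE[2],.029,.038)
from vis import *
t,s=bot.read_camera("top"),bot.read_camera("side")
cv2.imwrite("pics/t1.png",cv2.resize(t["image"][100:290,130:530],None,fx=2,fy=2,interpolation=cv2.INTER_CUBIC)); cv2.imwrite("pics/s1.png",cv2.resize(s["image"][130:370,140:440],None,fx=2,fy=2,interpolation=cv2.INTER_CUBIC))
v=[]
for c,u in((t,(253,240)),(s,(337,258))):
    for d in bot.trace("objective_short",c):
        e=d["extent"]; m=(e[0]+e[2]/2-u[0],e[1]+e[3]/2-u[1])
        if np.hypot(*m)<12: v.append((c,d["pixels"])); break
p0=ground((253,240),t,.03); print(p0,len(v))
for k in [[x] for x in v]+[v]: print(fit("objective_short",p0,k))
E
```

```text
j7 (np.float64(0.5376207206360551), 1.5707963267948966)
grip 0.034520242157544685 39.313525557518005 17.6333
held 0.034835746193533364 39.90557134151459
wf [ 0.6832921   0.7078275  -0.44246865]
done 22.6417
j7 (np.float64(0.44763668875376916), 1.5707963267948966)
grip 0.0417755189691872 39.70347046852112 26.1
held 0.04202921102118437 40.65886437892914
wf [-0.55987436  0.20930695  0.63107224]
done 32.1417
j7 (np.float64(0.11426534022917731), 1.5707963267948966)
grip 0.03725986957866357 40.58080852031708 34.9917
held 0.03725783994374449 40.077075362205505
wf [-0.5479476   0.03232481 -0.14560968]
done 40.5167
[0.40623588 0.1587539 ] 2
(array([0.40765688, 0.15980465, 0.        ]), np.float64(0.9363690299614358))
(array([0.406881  , 0.16075632, 0.        ]), np.float64(0.8811045768345691))
(array([0.40736466, 0.15999066, 0.        ]), np.float64(1.8121555956601159))
```

View pics/t1.png

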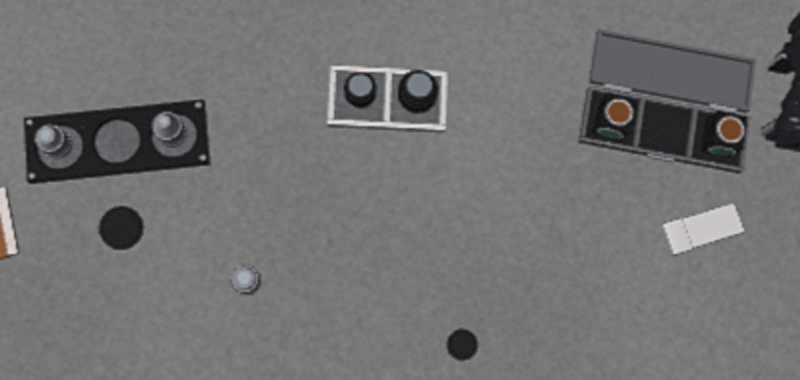

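View pics/s1.png

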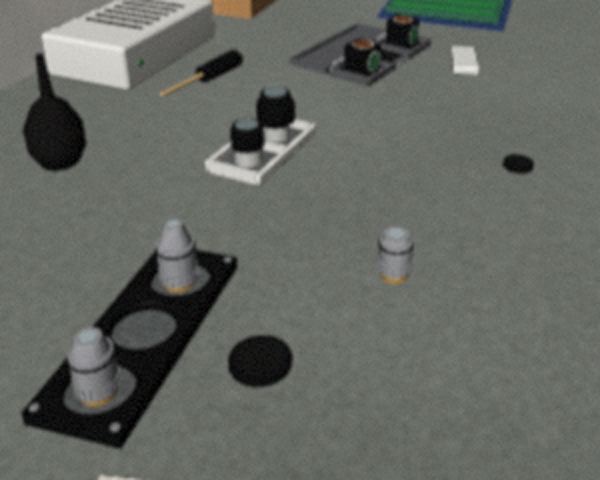

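The pictures show long objective, both eyepieces and the cube standing in their bays (crop positions about (170,130), (360,90), (418,92), (727,132)). Only the short objective remains, at (245,280).

```bash
python3 - <<'E'
from act import *
run((.4073,.1600),.113,bay(RACK,0),.113,.029,.029)
bot.move_ptp([.45,-.15,.3],q(np.pi/2))
from vis import *
t,s=bot.read_camera("top"),bot.read_camera("side")
B=dict(objective_long=bay(RACK,-.062),objective_short=bay(RACK,0),eyepiece_plain=bay(TRAY,.031),eyepiece_focusing=bay(TRAY,-.031),filter_cube=bay(CASE,-.06))
for i,c in enumerate((t,s)):
    im=c["image"].copy()
    for n,b in B.items(): cv2.polylines(im,[np.int32(hull(n,(*b,CASE[2] if n=="filter_cube" else 0),c,.004)*16)],True,(0,255,255),1,cv2.LINE_8,4)
    im=im[100:290,130:530] if i==0 else im[130:370,140:440]
    cv2.imwrite(f"pics/f{i}.png",cv2.resize(im,None,fx=2,fy=2,interpolation=cv2.INTER_CUBIC))
E
```

```text
j7 (np.float64(0.8998084705216388), 1.5707963267948966)
grip 0.02802855901126703 39.06087040901184 44.7
held 0.027824042642594943 39.44417595863342
wf [-0.83760961 -0.8741617  -0.69728651]
done 50.05
```

View pics/f0.png

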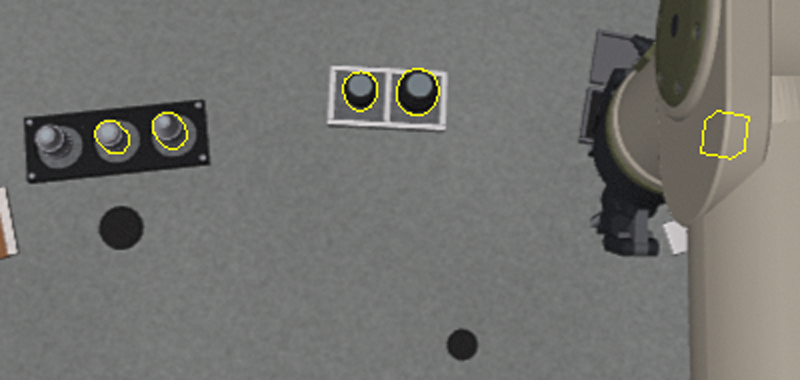

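View pics/f1.png

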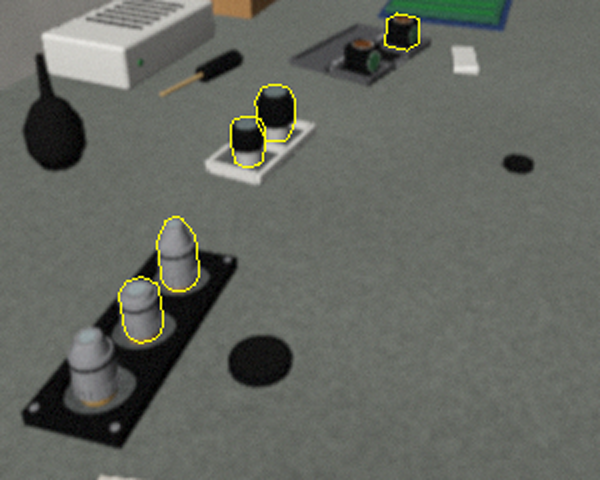

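All five optics match the outlines drawn at their bay centres, standing upright within a few mm: side-crop pixels (178,255), (141,310), (248,142), (275,113), (402,32). The two stored pieces are unmoved.

```bash
python3 -c "
from bench import bot
print(bot.hand_in())"
```

```text
the job is handed in; nothing more can be done
None
```

I placed all five optics upright in free bays of their own, left the two stored pieces where they were, and handed the job in at about 52 s of the 112 s; no verdict came back.

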